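Let the waiting coupling into the lidded hopper

TASK

A black pipe coupling waits on the chute of one of the two hoppers, held back by the lid. With a fingertip press that hopper's lever right down so that the lid lifts and the coupling rolls in, then let the lever up slowly so that the lid comes down shut gently, without dropping or slamming, and move clear. Touch neither the coupling nor the lids, do not work the other hopper's lever, and leave the flange, the brass reducer and the jar where they stand.

Things in the scene. Friction and masses are not known exactly. Their poses are not given: they have to be found in the camera images.
- hopper: The hopper to work: the one on whose chute the coupling waits. Grey sheet-steel box 124 (x) by 150 (y) by 125 mm high, with a flat lid, a lever with a black tread on its near side and a chute on its far side. Origin: centre of the underside, on the bench; z up; -x points to the lever side, +x to the chute. Fixed to the bench.
- hopper_tread (a point): Centre of the top of this hopper's lever tread, a flat rubber-topped plate 46 (x) by 42 (y) by 10 mm. Hopper frame at rest: (-182, 0, 110) mm; fully down its height is about 65 mm, so it moves almost straight down by 45 mm, tipping only by the lever's angle.
- hopper_lid_edge (a point): Middle of the far edge of this hopper's lid (steel, 138 by 156 mm). Shut: hopper frame (77, 0, 129) mm; it swings up and toward the robot, at most 240 mm above the bench. A lip 35 mm deep hangs below it and holds the coupling back.
- spare_hopper_lid_edge (a point): Middle of the far edge of the other hopper's lid.
- hopper_lever (a joint): Lever angle, rad: 0 at rest (tread up), 0.46 fully down at its stop. The shaft runs along the hopper's y at (-87, 0, 80) mm of its frame. Pressing the tread takes about 2 to 7 N up to the stop. No spring: the weight of the lid brings the lever back up, so it follows a finger that rises slowly, and flies up if let go.
- hopper_lid (a joint): Lid angle, rad: 0 shut, 0.92 fully open, always twice the lever's value (push rod). Hinged on the near rim (hopper x -62, z 129 mm). Falls shut in a fraction of a second if the lever is let go. Gentle means closing slower than 2 rad/s throughout, that is the tread rising slower than 0.1 m/s at its quickest; 2 s or more for the way down is safe.
- coupling: Black plastic pipe coupling, a cylinder 56 mm in diameter, 70 mm long, about 0.2 kg, lying across the chute (axis along the hopper's y) against the lid's lip. Once the lid is up more than about 0.4 rad it rolls by itself, within a second or so, over the 85 mm high far wall into the hopper. Origin at its middle, y along its axis.
- coupling_center (a point): The middle of the coupling. At the start 106 mm beyond the hopper's origin and about 123 mm above the bench; about 35 to 50 mm above the bench once it lies inside.
- spare_hopper: The other hopper, alike but with an empty chute: leave its lever alone. Grey sheet-steel box 124 (x) by 150 (y) by 125 mm high, with a flat lid, a lever with a black tread on its near side and a chute on its far side. Origin: centre of the underside, on the bench; z up; -x points to the lever side, +x to the chute. Fixed to the bench.
- spare_hopper_lever (a joint): Lever angle of the other hopper in rad, 0 at rest; to stay there.
- spare_hopper_lid (a joint): Lid angle of the other hopper in rad, 0 shut; to stay there.
- flange: Loose dark steel ring, 90 mm across, 48 mm bore, 16 mm high, lying flat near the robot. Origin: centre of the underside. Bystander.
- reducer: Loose brass reducer standing upright, 60 mm across below, 36 mm above, 80 mm high. Origin: centre of the underside. Bystander.
- paste: Loose closed jar, 60 mm across, 90 mm high, standing. Origin: centre of the underside. Bystander.

How it is judged:
By the outcome, as a careful person would: the job done as asked, in the order asked, and still so for the second after the job is handed in, with the robot touching nothing.
It also fails if it takes over 35 s, if anything falls off the work surface, if the arm or the gripper's body presses on something with over 40 N, if the wrist force passes 120 N, or if a joint passes its speed limit or range.

ROBOT

A 6-joint arm with a two-finger parallel gripper is mounted at the origin on the work surface. World frame = base frame: x ahead of the robot, y to its left, z up, the work surface at z = 0. Lengths are in m, angles in degrees, forces in N, time in s.
With the tool pointing down it reaches from about 0.3 to 0.75 m from the base axis. Payload 8.5 kg.
Tool frame: the origin (TCP) lies at the very end of the fingers, on their centre line; the grasp point (between the pads) lies 19 mm behind it (env.pinch_z is the distance from the TCP to the grasp point, in m); z points along the fingers, y is the line along which they close (so a half turn about z gives the same grasp; the last joint's range is limited). The gripper opens to 85 mm and grips with 20 to 120 N. Pads are 22 mm wide; open, the fingers measure 114 mm over their backs; the gripper's body (76 mm by 85 mm) begins 54 mm behind the grasp point. The pads swing forward as they close: fully open they stand 13 mm farther back than shut.
Start: joints at [62.607, 21.807, 74.336, -0, 83.858, -12.336], TCP at [0.143, 0.531, 0.231] pointing down, gripper open.
Joint ranges: [-178.18, 178.18], [-50.72, 133.34], [12.68, 142.11], [-81.47, 261.47], [9.98, 163.14], [-165.26, 165.26]. Speed limits (degrees/s): [136.94, 136.94, 180, 180, 180, 180].

INTERFACE

Orientations are given as a 3x3 rotation matrix whose columns are the frame's x, y, z axes.
In Python, from rig import env, viewer gives the robot as it stands.
- The arm moves only by the tool drive_tool, never from a script. Its argument "series" is a list of rows, each a list of 3 entries, a list of its own where there are three numbers: the shift along the tool's x, y, z in m, then the turn about the tool's z in degrees, then the finger opening in m, from 0 to 0.0854. A call has 1 to 20 rows; each row is the pose to reach, as a shift and turn from the pose commanded when the call began, along the tool's axes at that moment; what a row does not reach only later rows make up. A row lasts 1/10 s, in which the tool goes at most 50 mm and 8.59 degrees, less where a joint would pass 70% of its speed; a pose out of reach is approached as far as the arm can. A call with a gripper value outside its range is refused whole. The fingers move at their own pace and stop on an object; "newtons" is the grip in N (left out, the last holds). Time passes only in rows, so rows that repeat a pose let the fingers close. It gives the time, the measured TCP pose, the force, the opening and the grip force at its end, in the units of the state.
- env.observe(): the state, without advancing time (a new reading comes with each control period).
- viewer.get_image(name): name is "scene" or "top" or "wrist"; returns a dict with "img" (400x640x3 uint8, red, green, blue), "depth" (400x640 float32, m along the optical axis (not along the pixel's ray), 0 where there is no reading), "camera_matrix" (3x3 intrinsics, pixels), "rvec" (rotation vector, rad) and "tvec" (3), from world to camera coordinates, as OpenCV has them. Camera axes: x right, y down, z forward; pixel columns grow to the right and rows downward; lengths in m; the calibration is good to about 2 mm. A picture is of the moment at which its call begins.
- env.close_job(): hands the job in; it is judged then, once.
The state is a dict: "time_s": time; "q": joint angles; "qvel": joint speeds; "joint_efforts": joint torques, N m; "position": TCP position; "tool_rot": TCP orientation; "ft_force": force on the tool from outside, world axes, zero at the start; "wrist_torque": the same for the moment, N m; "grip_width": finger opening in m; "gripper_force": force on a finger pad.
Only numpy, scipy, OpenCV 4.12 (cv2) and the standard library are available. Lean on these libraries where they do the work, as an engineer would, in place of code of your own. Each camera call takes 0.05 s, during which the arm holds its last target. There are 200 camera calls.

## Working session

There is one attempt and no reset: what is moved stays moved. The work goes in short steps, Python scripts to look and compute and a tool call to move; the robot and the scene stay as the last step left them, time stands still between calls to the robot, and variables do not carry over. Pictures are saved under pics/ and viewed, at most 10 in all, crops included, and the job is handed in when it is done.

Besides the shell and the picture viewer there is one more tool, called after "Call:" by a JSON object that holds its "api" and its "payload". drive_tool: Moves the arm, as the interface text tells. Its arguments: {"type":"object","properties":{"series":{"type":"array"},"newtons":{"type":"number"}},"required":["series"]}

```bash
mkdir -p pics
cat > h.py <<'E'
import numpy as np,cv2
from rig import env,viewer
def cloud(d):
    K=d["camera_matrix"];R=cv2.Rodrigues(np.array(d["rvec"]))[0];t=np.array(d["tvec"]).ravel()
    z=d["depth"];v,u=np.indices(z.shape)
    p=np.stack([(u-K[0,2])/K[0,0]*z,(v-K[1,2])/K[1,1]*z,z],-1)
    return (p-t)@R
E
python3 - <<'E'
from h import *
for n in("scene","top"):
    d=viewer.get_image(n);cv2.imwrite(f"pics/{n}.png",d["img"][...,::-1]);np.savez(f"{n}.npz",**d)
s=env.observe();print(s["time_s"],s["position"],np.round(s["tool_rot"],3),s["ft_force"],s["grip_width"])
E
```

```text
0.1 [0.14275182 0.53087836 0.23077853] [[-0.966  0.26  -0.001]
 [ 0.26   0.966 -0.001]
 [ 0.    -0.001 -1.   ]] [ 0.51864452  0.04142847 -0.10643101] 0.085279468730319
```

View pics/top.png

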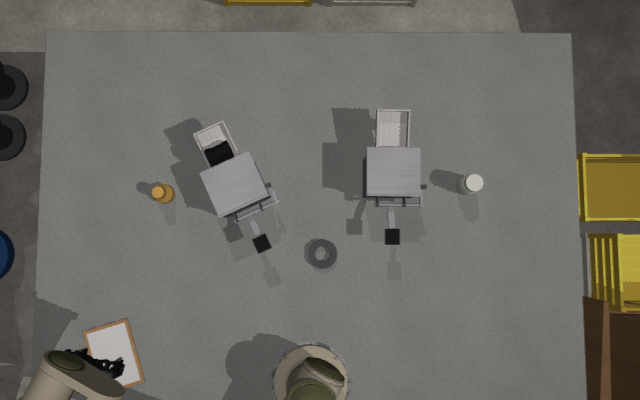

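View pics/scene.png

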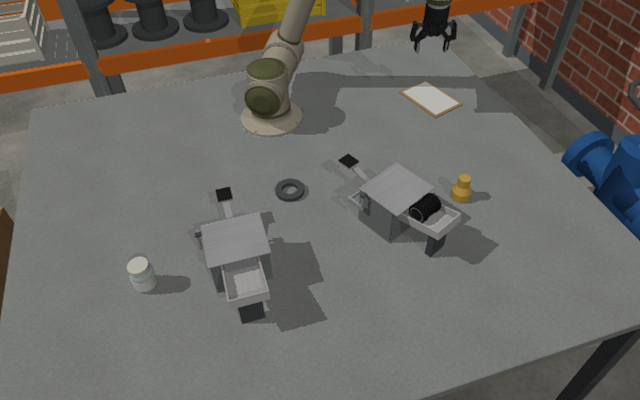

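The top view shows the black coupling at (218,153) on the left hopper's chute, and that hopper's tread at (262,243). The spare tread is at (392,236), the flange at (321,253), the reducer at (162,193) and the jar at (473,183).

Run:
```python
from h import *
d=dict(np.load("top.npz"));P=cloud(d);g=d["img"].max(-1)
for n,(u,v) in dict(tread=(262,243),spare=(392,236),coup=(218,153)).items():
    m=np.zeros(g.shape,np.uint8);m[v-20:v+20,u-20:u+20]=(g[v-20:v+20,u-20:u+20]<45)
    k,l,st,c=cv2.connectedComponentsWithStats(m);i=l[v,u];w=l==i
    q=P[w];z=np.median(q[:,2]);ok=abs(q[:,2]-z)<.012
    r=cv2.minAreaRect((q[ok,:2]*1000).astype(np.float32))
    print(n,c[i],st[i,4],q[ok].mean(0).round(4),np.percentile(q[:,2],[5,50,95]).round(4),r)
for n,(u,v) in dict(lid=(235,184),flange=(308,253)).items(): print(n,P[v,u])
m=(abs(P[...,2]-.129)<.008);m[:, 300:]=0
k,l,st,c=cv2.connectedComponentsWithStats(m.astype(np.uint8));i=l[184,235]
q=P[l==i];print(q.mean(0),cv2.minAreaRect((q[:,:2]*1000).astype(np.float32)))
```

```text
tread [261.45588235 242.97058824] 204 [0.4266 0.1422 0.1095] [0.105  0.1095 0.1144] ((426.5088806152344, 142.50955200195312), (43.052059173583984, 39.651023864746094), 24.710309982299805)
spare [392. 236.] 195 [ 0.4461 -0.2361  0.1094] [0.1048 0.1093 0.1145] ((446.10577392578125, -235.98934936523438), (37.04444885253906, 40.57931137084961), 89.79109954833984)
coup [218.49768519 153.40277778] 432 [0.6827 0.2635 0.1449] [0.1323 0.1453 0.1525] ((684.1182250976562, 264.3255310058594), (50.846290588378906, 69.19886779785156), 25.43443489074707)
lid [0.59628405 0.21809103 0.12441824]
flange [0.39302913 0.00766596 0.01528292]
[0.59723274 0.22173652 0.13008537] ((604.8546752929688, 217.09634399414062), (156.20321655273438, 172.79408264160156), 25.33896255493164)
```

The coupling's hopper is at yaw about 25°, and its tread is at (0.427, 0.142, 0.110). I'll close the fingers and move above the tread.

Call:
{"api": "drive_tool", "payload": {"series": [[[-0.03,-0.024,0],0,0],[[-0.06,-0.048,0],0,0],[[-0.09,-0.072,0],0,0],[[-0.12,-0.096,0],0,0],[[-0.15,-0.12,0],0,0],[[-0.18,-0.145,0],0,0],[[-0.21,-0.169,0],0,0],[[-0.24,-0.193,0],0,0],[[-0.27,-0.217,0],0,0],[[-0.3,-0.241,0],0,0],[[-0.325,-0.261,0],0,0],[[-0.345,-0.277,0],0,0],[[-0.36,-0.289,0],0,0],[[-0.37,-0.297,0],0,0],[[-0.375,-0.302,0],0,0],[[-0.375,-0.302,0.03],0,0],[[-0.375,-0.302,0.06],0,0],[[-0.375,-0.302,0.08],0,0],[[-0.375,-0.302,0.09],0,0],[[-0.375,-0.302,0.09],0,0]]}}

```text
time_s: 2.1
position: [0.426, 0.1423, 0.1406]
tool_rot: [[-0.966, 0.259, -0.002], [0.259, 0.966, -0.0], [0.002, -0.001, -1.0]]
ft_force: [-0.2, 0.4, 0.3]
grip_width: 0.0002
gripper_force: 0.0
```

Run:
```python
from h import *
d=viewer.get_image("scene");cv2.imwrite("pics/s2.png",cv2.resize(d["img"][80:280,230:550,::-1],(800,500)))
s=env.observe();print(s["time_s"],s["position"],s["tool_rot"].round(3),s["ft_force"],s["grip_width"])
```

```text
2.15 [0.42657931 0.14231748 0.14159181] [[-0.966  0.259 -0.   ]
 [ 0.259  0.966  0.   ]
 [ 0.    -0.    -1.   ]] [-0.00274245  0.97037429 -0.06593677] -0.00035487744947316737
```

View pics/s2.png

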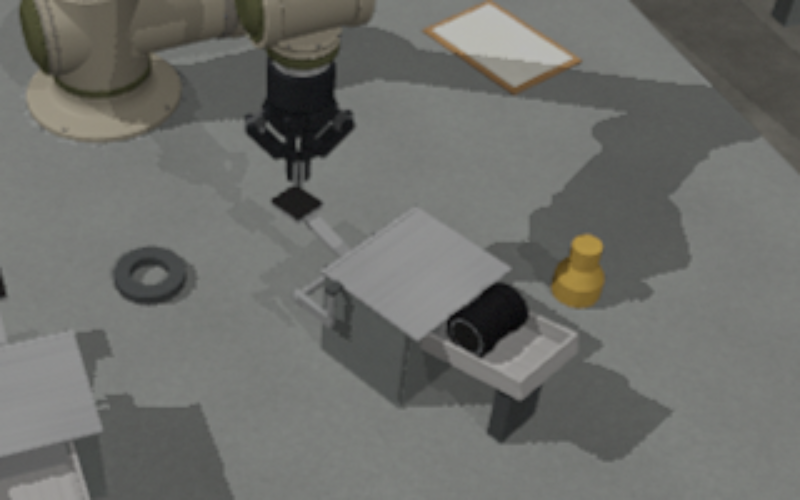

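The picture shows the closed fingertips right over the tread at (297,203), with the coupling still on the chute at (487,318). Pressing now.

Call:
{"api": "drive_tool", "payload": {"series": [[[0,0,0.01],0,0],[[0,0,0.02],0,0],[[0,0,0.026],0,0],[[0,0,0.03],0,0],[[0,0,0.034],0,0],[[0,0,0.038],0,0],[[0,0,0.042],0,0],[[0,0,0.046],0,0],[[0,0,0.05],0,0],[[0,0,0.054],0,0],[[0,0,0.058],0,0],[[0,0,0.062],0,0],[[0,0,0.066],0,0],[[0,0,0.069],0,0],[[0,0,0.071],0,0],[[0,0,0.073],0,0],[[0,0,0.074],0,0],[[0,0,0.074],0,0]]}}

```text
time_s: 3.95
position: [0.426, 0.142, 0.0692]
tool_rot: [[-0.966, 0.259, 0.0], [0.259, 0.966, -0.0], [-0.0, -0.0, -1.0]]
ft_force: [-13.2, -3.9, 31.4]
grip_width: -0.0002
gripper_force: 17.2
```

The force jumped to 31 N, so the lever is at its stop. I'll ease off 1 mm, hold while the coupling rolls in, then check.

Call:
{"api": "drive_tool", "payload": {"series": [[[0,0,-0.001],0,0],[[0,0,-0.001],0,0],[[0,0,-0.001],0,0],[[0,0,-0.001],0,0],[[0,0,-0.001],0,0],[[0,0,-0.001],0,0],[[0,0,-0.001],0,0],[[0,0,-0.001],0,0],[[0,0,-0.001],0,0],[[0,0,-0.001],0,0],[[0,0,-0.001],0,0],[[0,0,-0.001],0,0],[[0,0,-0.001],0,0],[[0,0,-0.001],0,0],[[0,0,-0.001],0,0]]}}

```text
time_s: 5.45
position: [0.426, 0.1419, 0.0695]
tool_rot: [[-0.966, 0.259, -0.0], [0.259, 0.966, -0.0], [0.0, -0.001, -1.0]]
ft_force: [-9.5, -4.4, 22.4]
grip_width: -0.0001
gripper_force: 12.4
```

Run:
```python
from h import *
d=viewer.get_image("scene");cv2.imwrite("pics/s3.png",cv2.resize(d["img"][80:280,230:550,::-1],(800,500)))
d=viewer.get_image("top");P=cloud(d);print("max lid z",np.percentile(P[120:225,195:290,2],99.5))
s=env.observe();print(s["time_s"],s["position"],s["ft_force"])
```

```text
max lid z 0.2431730178759488
5.55 [0.42595816 0.14192719 0.06954818] [-11.07769889  -4.4949116   22.58620386]
```

View pics/s3.png

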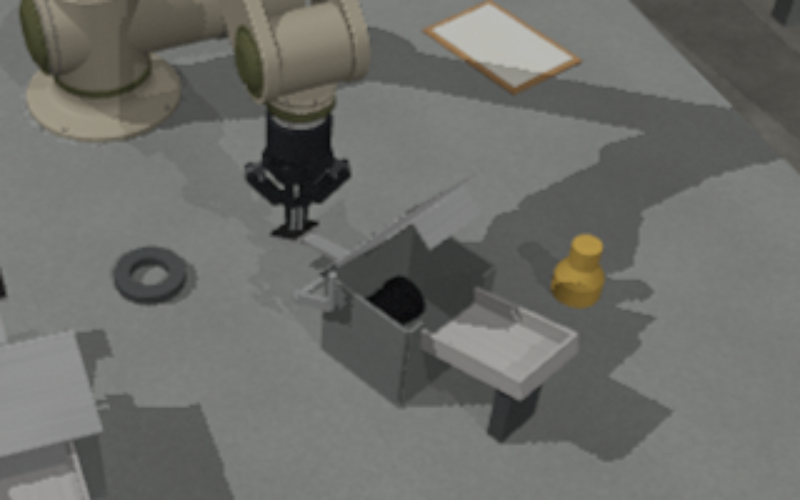

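The lid is fully open (top at about 0.24 m), the chute is empty, and the coupling lies inside the box at (398,300). Next I raise the lever slowly.

Call:
{"api": "drive_tool", "payload": {"series": [[[0,0,-0.001],0,0],[[0,0,-0.002],0,0],[[0,0,-0.003],0,0],[[0,0,-0.0045],0,0],[[0,0,-0.006],0,0],[[0,0,-0.0075],0,0],[[0,0,-0.009],0,0],[[0,0,-0.0105],0,0],[[0,0,-0.012],0,0],[[0,0,-0.0135],0,0],[[0,0,-0.015],0,0],[[0,0,-0.0165],0,0],[[0,0,-0.018],0,0],[[0,0,-0.0195],0,0],[[0,0,-0.021],0,0],[[0,0,-0.0225],0,0],[[0,0,-0.024],0,0],[[0,0,-0.0255],0,0],[[0,0,-0.027],0,0],[[0,0,-0.0285],0,0]]}}

```text
time_s: 7.55
position: [0.4273, 0.1421, 0.0972]
tool_rot: [[-0.966, 0.26, 0.002], [0.26, 0.966, 0.0], [-0.002, 0.001, -1.0]]
ft_force: [1.4, 0.9, 3.3]
grip_width: -0.0001
gripper_force: 1.8
```

Call:
{"api": "drive_tool", "payload": {"series": [[[0,0,-0.0015],0,0],[[0,0,-0.003],0,0],[[0,0,-0.0045],0,0],[[0,0,-0.006],0,0],[[0,0,-0.007],0,0],[[0,0,-0.008],0,0],[[0,0,-0.009],0,0],[[0,0,-0.01],0,0],[[0,0,-0.011],0,0],[[0,0,-0.012],0,0],[[0,0,-0.013],0,0],[[0,0,-0.014],0,0],[[0,0,-0.015],0,0],[[0,0,-0.016],0,0],[[0,0,-0.017],0,0],[[0,0,-0.018],0,0],[[0,0,-0.019],0,0],[[0,0,-0.02],0,0],[[0,0,-0.021],0,0],[[0,0,-0.022],0,0]]}}

```text
time_s: 9.55
position: [0.4265, 0.142, 0.1189]
tool_rot: [[-0.966, 0.26, -0.0], [0.26, 0.966, -0.0], [0.0, -0.0, -1.0]]
ft_force: [-0.3, -0.2, 0.4]
grip_width: 0.0001
gripper_force: 0.0
```

The fingertip has lifted off the tread. I'll move clear upward and toward the robot's left, then check.

Call:
{"api": "drive_tool", "payload": {"series": [[[0,0,-0.02],0,0],[[0,0,-0.05],0,0],[[0,0,-0.08],0,0],[[0,0,-0.11],0,0],[[0.03,0.02,-0.12],0,0],[[0.06,0.04,-0.12],0,0],[[0.09,0.06,-0.12],0,0],[[0.12,0.09,-0.12],0,0],[[0.14,0.11,-0.12],0,0],[[0.15,0.12,-0.12],0,0],[[0.15,0.12,-0.12],0,0],[[0.15,0.12,-0.12],0,0]]}}

```text
time_s: 10.75
position: [0.3129, 0.2967, 0.2388]
tool_rot: [[-0.966, 0.259, -0.0], [0.259, 0.966, -0.0], [-0.0, -0.0, -1.0]]
ft_force: [0.9, -0.3, 0.0]
grip_width: -0.0002
gripper_force: 0.0
```

Run:
```python
from h import *
d=viewer.get_image("scene");cv2.imwrite("pics/s4.png",d["img"][...,::-1])
d=viewer.get_image("top");P=cloud(d);print("lid z",P[184,235],P[170,228],"tread",P[243,262])
s=env.observe();print(s["time_s"],s["position"],s["ft_force"],abs(s["qvel"]).max())
```

```text
lid z [0.59533251 0.21658421 0.13427053] [0.63635163 0.23798885 0.128829  ] tread [0.42661007 0.14027693 0.11288412]
10.85 [0.31329588 0.29630742 0.23878135] [-0.45346926  0.46746801 -0.55629017] 0.36219131755601536
```

View pics/s4.png

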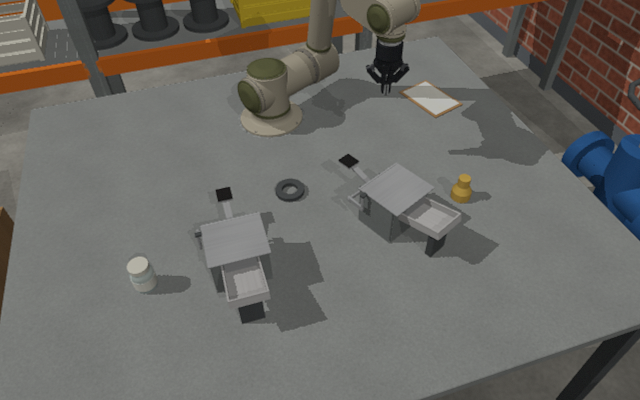

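The lid is shut at (397,188), the chute is empty at (435,218), and the tread is back up at (348,161). The flange, reducer and jar haven't moved, and the arm is clear.

```bash
python3 -c "
from rig import env
print(env.close_job())"
```

```text
the job is handed in; nothing more can be done
None
```

The coupling is inside its hopper, the lid was let down slowly over about 3 s and is shut, nothing else was touched, the arm is clear, and the job was handed in at about 11 s.

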